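Press the espresso cup into its foam pocket

ROBOT

A 6-joint arm with a two-finger parallel gripper is mounted at the origin on a cart in front of the work surface, level with it; the furniture and walls round the work are solid. World frame = base frame: x ahead of the robot, y to its left, z up, the work surface at z = 0. Lengths are in m, angles in rad, forces in N, time in s.
With the tool pointing down it reaches from about 0.375 to 0.925 m from the base axis. Payload 5.7 kg.
Tool frame: the origin (TCP) lies between the finger pads; the fingertips stand 8 mm ahead of it and the grasp point (between the pads) lies 11 mm behind it; z points along the fingers, y is the line along which they close (so a half turn about z gives the same grasp; the last joint's range is limited). The gripper opens to 88 mm and grips with 3 to 60 N. Pads are 20 mm wide; open, the fingers measure 115 mm over their backs; the gripper's body (75 mm by 178 mm) begins 61 mm behind the grasp point.
Start: joints at [-1.461, 0.359, 1.51, -0, 1.272, -0.115], TCP at [0.134, -0.585, 0.231] pointing down, gripper open.
Joint ranges: [-2.97, 2.97], [-1.01, 2.36], [0.21, 2.38], [-0.96, 4.11], [0.2, 2.71], [-2.98, 2.98]. Speed limits (rad/s): [2.39, 2.39, 3.14, 3.14, 3.14, 3.14].

INTERFACE

Orientations are given as [roll, pitch, yaw] about the fixed x, y, z axes, in that order (R = Rz(yaw) Ry(pitch) Rx(roll)).
In Python, from workcell import * gives the robot as it stands.
- The arm moves only by the tool play_rows, never from a script. Its argument "steps" is one flat list of numbers, 7 for each row, row after row: the shift along the tool's x, y, z in m, then the turn, a rotation vector about the tool's x, y, z in degrees, then the gripper's target within -1 to 1 (shut at 1, half-way at 0, fully open at -1). A call has 1 to 12 rows; each row is the pose to reach, as a shift and turn from the pose commanded when the call began, along the tool's axes at that moment; what a row does not reach only later rows make up. A row lasts 1/10 s, in which the tool goes at most 50 mm and 8.59 degrees, less where a joint would pass 70% of its speed; a pose out of reach is approached as far as the arm can. A call with a gripper value outside its range is refused whole. The fingers move at their own pace and stop on an object; "newtons" is the grip in N (left out, the last holds). Time passes only in rows, so rows that repeat a pose let the fingers close. It gives the time, the measured TCP pose, the force, the opening and the grip force at its end, in the units of the state.
- observe(): the state, without advancing time (a new reading comes with each control period).
- get_image(name): name is "side" or "top"; returns a dict with "color" (400x640x3 uint8, blue, green, red), "fx", "fy", "cx", "cy" (pixels), "R" (3x3) and "t" (3): a world point X has camera coordinates R X + t. Camera axes: x right, y down, z forward; pixel columns grow to the right and rows downward; lengths in m; the calibration is good to about 2 mm. A picture is of the moment at which its call begins. There is no depth.
- sign_off(): hands the job in; it is judged then, once.
The state is a dict: "clock": time; "qpos": joint angles; "qvel": joint speeds; "tau": joint torques, N m; "position": TCP position; "tcp_rot": TCP orientation; "force": force on the tool from outside, world axes, zero at the start; "wrist_torque": the same for the moment, N m; "finger_gap": finger opening in m; "finger_force": force on a finger pad.
Only numpy, scipy, OpenCV 4.12 (cv2) and the standard library are available. Lean on these libraries where they do the work, as an engineer would, in place of code of your own. Each camera call takes 0.05 s, during which the arm holds its last target. There are 200 camera calls.

TASK

Pack the small espresso cup into the foam insert of the coffee case: set it upright over the cut-out that has a slot for its handle, handle in the slot, and press it down past the soft lips until it stands fully home on the pocket floor, then let go. Leave the big mug standing where it is.

Things in the scene. Friction and masses are not known exactly. Their poses are not given: they have to be found in the camera images.
- cup_mid (a point): small low espresso cup, green above white, 48 high; the point is on the bowl's axis, half-way up (24 above the foot). Bowl diameter 36 at the foot, 60 at half height, 63 at the open rim, wall about 4, inner floor 8 above the foot. One handle towards the cup's -y, reaching 56 from the axis, 13 wide, from 15 to 46 above the foot. z is up.
- cup_pocket (a point): the die-cut pocket for the cup, in a dark foam insert (178 x 238, top 35 above the worktop); the point is at the pocket's centre on its light floor, 10 above the worktop, 25 deep. Diameter 66; a handle slot 28 wide runs from it to -x, up to 66 from the centre. Soft lips on its +y and -y sides resist with a few N. The round pocket 110 away in -y has no slot.
- big_mug_mid (a point): the big mug, same green and white but 101 high and 78 wide, too large for the pocket; it must stay where it is: carry the cup over or round it. The point is on its bowl's axis, half-way up; its handle is towards its -y, 70 from the axis. (A tall fixed coffee maker stands behind the way from cup to insert, from about x = 0.53 m: pass in front of it.)
Mind the look-alikes: they are no part of the job. What is shaped like the part that bears cup_mid but turquoise or yellow is not meant.

How it is judged:
By the outcome, as a careful person would: the job done as asked, in the order asked, and still so for the second after the job is handed in, with the robot touching nothing.
It also fails if it takes over 54 s, if anything falls off the work surface, if the arm or the gripper's body presses on something with over 40 N, if the wrist force passes 120 N, or if a joint passes its speed limit or range.

## Working session

There is one attempt and no reset: what is moved stays moved. The work goes in short steps, Python scripts to look and compute and a tool call to move; the robot and the scene stay as the last step left them, time stands still between calls to the robot, and variables do not carry over. Pictures are saved under pics/ and viewed, at most 10 in all, crops included, and the job is handed in when it is done.

Besides the shell and the picture viewer there is one more tool, called after "Request:" by a JSON object that holds its "op" and its "data", one argument or row to a line. play_rows: Moves the arm, as the interface text tells. Its arguments: {"type":"object","properties":{"steps":{"type":"array","items":{"type":"number"}},"newtons":{"type":"number"}},"required":["steps"]}

```bash
mkdir -p pics; python3 - <<'E'
from workcell import *
import cv2,numpy as np
for n in("side","top"):
    g=get_image(n); cv2.imwrite(f"pics/{n}0.png",g["color"]); np.savez(f"{n}0.npz",**g)
    print(n,g["fx"],g["cx"],g["cy"],(-g["R"].T@g["t"]).round(3),g["R"].round(3).tolist())
print(observe())
E
```

```text
side 414.5610842887787 316.20421991492174 192.7827212224515 [-0.186  1.208  0.588] [[-0.835, -0.551, 0.016], [-0.232, 0.326, -0.917], [0.5, -0.769, -0.4]]
top 369.52698525454326 324.1794181188129 199.305592813694 [0.386 0.221 1.171] [[0.016, -1.0, -0.022], [-0.998, -0.015, -0.058], [0.057, 0.023, -0.998]]
{'clock': 0.1, 'qpos': array([-1.46113274e+00,  3.59461902e-01,  1.51130541e+00, -3.74609325e-05,
        1.27248602e+00, -1.15101245e-01]), 'qvel': array([-0.00074305, -0.00025948, -0.00298057,  0.00097976,  0.00141559,
       -0.00028121]), 'tau': array([-8.90739884e-04, -5.16359067e+01, -2.71407419e+01,  6.76472951e-02,
        2.76110612e-02, -1.81398337e-05]), 'position': array([ 0.13363905, -0.58431437,  0.22988356]), 'tcp_rot': array([-3.13993885e+00, -1.55173452e-04,  2.24775739e-01]), 'force': array([-0.04699034,  1.00072869,  0.25934658]), 'wrist_torque': array([-0.01853354, -0.00843241,  0.02727077]), 'finger_force': 0.0, 'finger_gap': 0.08791756405246527}
```

View pics/side0.png

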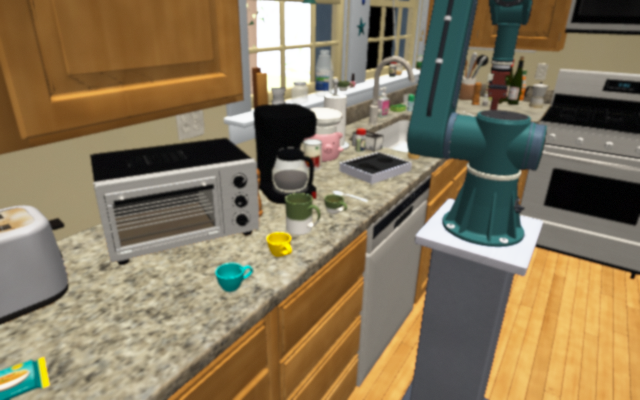

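View pics/top0.png

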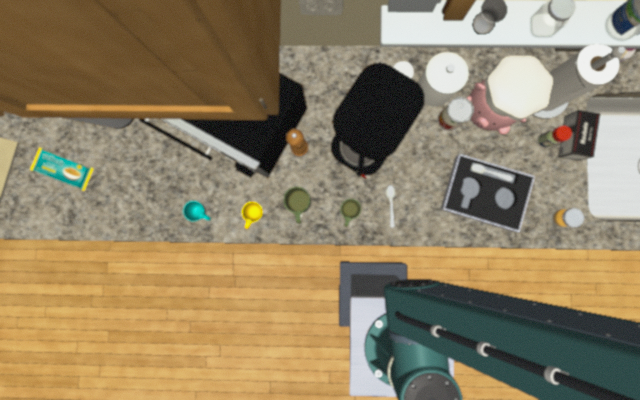

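The side view shows the green cup at about (335,201) beside the big mug (300,212). In the top view the cup is at (350,209), the mug at (297,201), and the insert's slotted pocket at (469,190). I'll zoom in on these.

```bash
python3 - <<'E'
import cv2,numpy as np
t=cv2.imread("pics/top0.png");s=cv2.imread("pics/side0.png")
r=lambda a:cv2.resize(a,(400,300),interpolation=cv2.INTER_NEAREST)
a=np.hstack([r(t[170:230,280:360]),r(t[145:235,430:550])])
b=np.hstack([r(s[180:240,275:355]),r(s[135:195,330:410+10-10])])
cv2.imwrite("pics/zoom0.png",np.vstack([a,b]))
hsv=cv2.cvtColor(t,cv2.COLOR_BGR2HSV); print(hsv[205:214,346:356].tolist()[4], t[190,465:475].tolist(), t[180,465:475].tolist())
hs=cv2.cvtColor(s,cv2.COLOR_BGR2HSV); print(hs[201,328:342].tolist())
E
```

```text
[[29, 96, 120], [29, 108, 116], [29, 106, 116], [31, 102, 117], [30, 102, 118], [29, 104, 118], [29, 101, 114], [32, 100, 117], [29, 104, 115], [29, 102, 115]] [[158, 154, 149], [160, 156, 152], [162, 157, 152], [164, 159, 152], [163, 159, 155], [166, 160, 157], [160, 158, 153], [161, 158, 153], [160, 155, 152], [162, 157, 151]] [[161, 156, 152], [162, 157, 152], [165, 159, 156], [163, 160, 152], [159, 156, 152], [159, 156, 150], [163, 156, 152], [162, 160, 152], [156, 152, 147], [142, 137, 134]]
[[34, 115, 91], [35, 116, 97], [33, 114, 98], [31, 115, 93], [29, 118, 93], [30, 114, 96], [31, 108, 99], [31, 112, 98], [31, 111, 92], [32, 113, 90], [35, 115, 93], [38, 116, 99], [39, 108, 109], [39, 109, 112]]
```

View pics/zoom0.png

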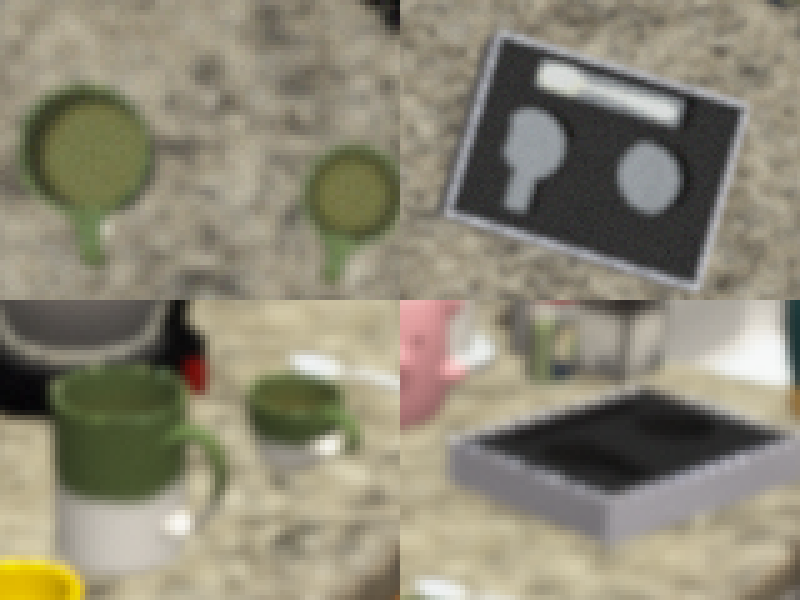

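The zoom shows the mug (left) and the cup (right) with handles towards -x, seen as down in the top view. The slotted pocket is at top-view (469,188) with its slot pointing down, and the tray is turned by about 15°. Next I'll measure.

```bash
cat >h.py <<'E'
import cv2,numpy as np
def ray(g,p):
    d=g["R"].T@np.array([(p[0]-g["cx"])/g["fx"],(p[1]-g["cy"])/g["fy"],1]); return -g["R"].T@g["t"],d/np.linalg.norm(d)
def plane(g,p,z):
    o,d=ray(g,p); return o+d*(z-o[2])/d[2]
def tri(g1,p1,g2,p2):
    o,d=ray(g1,p1);q,e=ray(g2,p2); s=np.linalg.lstsq(np.c_[d,-e],q-o,rcond=None)[0]
    a,b=o+s[0]*d,q+s[1]*e; return (a+b)/2,np.linalg.norm(a-b)
def proj(g,X):
    c=g["R"]@np.asarray(X)+g["t"]; return np.array([g["fx"]*c[0]/c[2]+g["cx"],g["fy"]*c[1]/c[2]+g["cy"]])
def up(img,x0,x1,y0,y1,k=8): return cv2.resize(img[y0:y1,x0:x1],None,fx=k,fy=k,interpolation=cv2.INTER_CUBIC)
def px(p,x0,y0,k=8): return (np.asarray(p,float)+.5)/k-.5+np.array([x0,y0])
def big(m): 
    c=cv2.findContours(m,cv2.RETR_EXTERNAL,cv2.CHAIN_APPROX_NONE)[0]; return max(c,key=cv2.contourArea)
E
cat >m1.py <<'E'
from h import *
T=dict(np.load("top0.npz"));S=dict(np.load("side0.npz"))
def green(im,w):
    h=cv2.cvtColor(up(im,*w),cv2.COLOR_BGR2HSV); return cv2.inRange(h,(25,75,40),(60,255,200))
def bowl(m,k):
    return cv2.morphologyEx(m,cv2.MORPH_OPEN,cv2.getStructuringElement(cv2.MORPH_ELLIPSE,(k,k)))
def fill(m):
    o=np.zeros_like(m); cv2.drawContours(o,[big(m)],-1,255,-1); return o
for nm,w,z,ws in(("cup",(335,368,192,230),.048,(318,352,188,215)),("mug",(278,318,180,228),.101,(280,325,185,235))):
    m=fill(green(T["color"],w)); b=bowl(m,70 if nm=="cup" else 110)
    (c,r)=cv2.minEnclosingCircle(big(b)); p=px(c,w[0],w[2]); X=plane(T,p,z)
    hd=cv2.bitwise_and(m,cv2.bitwise_not(cv2.dilate(b,np.ones((9,9)))));M=cv2.moments(big(hd)); hp=px((M["m10"]/M["m00"],M["m01"]/M["m00"]),w[0],w[2])
    H=plane(T,hp,z-.01); d=H-X
    print(nm,"top px",p.round(1),"r mm",(r/8/T["fx"]*(1.171-z)*1e3).round(1),"X",X.round(4),"handle",hp.round(1),d.round(3),np.degrees(np.arctan2(d[1],d[0])).round(1))
    s=fill(green(S["color"],ws)); bs=bowl(s,60 if nm=="cup" else 90); x,y,ww,hh=cv2.boundingRect(big(bs))
    o=-S["R"].T@S["t"]; v=o-X; el=v[2]/np.linalg.norm(v)
    ps=px((x+ww/2,y+ww/2*el),ws[0],ws[2]); print("  side rim px",ps.round(1),"w",ww/8,"tri",[np.round(a,4) for a in tri(T,p,S,ps)],"pred",proj(S,X).round(1))
# insert
w=(430,550,145,240); u=up(T["color"],*w); g=cv2.cvtColor(u,cv2.COLOR_BGR2GRAY)
m=cv2.inRange(g,0,90); m=cv2.morphologyEx(m,cv2.MORPH_OPEN,np.ones((15,15))); c=big(m); rc=cv2.minAreaRect(c); bx=cv2.boxPoints(rc)
C=np.array([plane(T,px(q,w[0],w[2]),.035) for q in bx]); print("foam px",[px(q,w[0],w[2]).round(1).tolist() for q in bx]); print(C.round(4),np.linalg.norm(C-np.roll(C,-1,0),axis=1).round(3))
f=np.zeros_like(m); cv2.drawContours(f,[c],-1,255,-1); f=cv2.erode(f,np.ones((17,17)))
l=cv2.bitwise_and(cv2.inRange(g,95,255),f)
for c in cv2.findContours(l,cv2.RETR_EXTERNAL,cv2.CHAIN_APPROX_NONE)[0]:
    if cv2.contourArea(c)<3000: continue
    k=np.zeros_like(m); cv2.drawContours(k,[c],-1,255,-1); b=bowl(k,95); 
    print("blob",cv2.contourArea(c)/64,px(c[:,0].mean(0),w[0],w[2]).round(1))
    if b.any():
        e=cv2.minEnclosingCircle(big(b)); bb=cv2.boundingRect(big(b)); p=px(e[0],w[0],w[2]); print("  disc",p.round(2),"r px",e[1]/8,"bbox px",np.array(bb)/8,"z.01:",plane(T,p,.01).round(4),"z.035",plane(T,p,.035).round(4))
ws=(330,425,140,195); sg=cv2.cvtColor(up(S["color"],*ws),cv2.COLOR_BGR2GRAY); sm=cv2.morphologyEx(cv2.inRange(sg,0,70),cv2.MORPH_OPEN,np.ones((9,9)))
a=cv2.approxPolyDP(cv2.convexHull(big(sm)),25,True)[:,0]; print("side foam",[px(q,ws[0],ws[2]).round(1).tolist() for q in a]); print("pred",[proj(S,q).round(1).tolist() for q in C])
E
python3 m1.py
```

```text
cup top px [349.9 209.1] r mm 31.1 X [0.4219 0.1676 0.048 ] handle [346.5 222.2] [-0.04  0.01 -0.01] 166.5
  side rim px [333.8 198.3] w 18.75 tri [array([0.4223, 0.1677, 0.0454]), np.float64(0.0006)] pred [334.  197.6]
mug top px [296.9 199.9] r mm 37.1 X [0.4446 0.3244 0.101 ] handle [297.3 217.2] [-0.05  -0.001 -0.01 ] -178.6
  side rim px [298.5 198.2] w 27.125 tri [array([0.4459, 0.3255, 0.0973]), np.float64(0.0028)] pred [299.6 197.1]
foam px [[445.3, 207.6], [460.5, 156.2], [532.4, 177.4], [517.3, 228.8]]
[[ 0.4315 -0.1237  0.035 ]
 [ 0.5903 -0.1704  0.035 ]
 [ 0.5276 -0.388   0.035 ]
 [ 0.3704 -0.3402  0.035 ]] [0.166 0.226 0.164 0.225]
blob 305.6328125 [504.  197.7]
  disc [503.94 197.81] r px 10.738378524780273 bbox px [65.125 42.625 18.875 21.375] z.01: [ 0.4657 -0.3127  0.01  ] z.035 [ 0.464  -0.3012  0.035 ]
blob 381.453125 [468.2 191.8]
  disc [468.69 187.81] r px 10.877885818481445 bbox px [31.125 32.375 18.375 21.875] z.01: [ 0.4955 -0.204   0.01  ] z.035 [ 0.4931 -0.1949  0.035 ]
side foam [[403.4, 161.3], [372.9, 172.4], [346.8, 163.4], [377.9, 153.4]]
pred [[372.0, 174.1], [341.6, 162.4], [379.2, 151.8], [409.3, 161.8]]
```

```bash
cat >d.py <<'E'
import sys,numpy as np
from scipy.spatial.transform import Rotation as Ro
from workcell import observe
s=observe(); R=Ro.from_euler("xyz",s["tcp_rot"])
print("t",round(s["clock"],2),s["position"].round(4),np.degrees(s["tcp_rot"]).round(2),"F",s["force"].round(1),"gap",round(s["finger_gap"],4),round(s["finger_force"],1))
for a in sys.argv[1:]:
    x,y,z,w=map(float,a.split(","))
    print(a,(R.inv().apply(np.array([x,y,z])-s["position"])).round(4),np.degrees((R.inv()*Ro.from_euler("xyz",[np.pi,0,np.radians(w)])).as_rotvec()).round(2))
E
python3 d.py 0.40,-0.35,0.23,-13.5 0.422,0.168,0.2,-13.5
```

```text
t 0.1 [ 0.1336 -0.5843  0.2299] [-1.7991e+02 -1.0000e-02  1.2880e+01] F [-0.   1.   0.3] gap 0.0879 0.0
0.40,-0.35,0.23,-13.5 [ 3.119e-01 -1.691e-01  2.000e-04] [-1.000e-01  1.000e-02  2.638e+01]
0.422,0.168,0.2,-13.5 [ 0.4488 -0.6691  0.0311] [-1.000e-01  1.000e-02  2.638e+01]
```

Request:
{"op": "play_rows", "data": {
  "steps": [0.312,-0.169,0,0,0,26.4,-1,0.312,-0.169,0,0,0,26.4,-1,0.312,-0.169,0,0,0,26.4,-1,0.312,-0.169,0,0,0,26.4,-1,0.312,-0.169,0,0,0,26.4,-1,0.312,-0.169,0,0,0,26.4,-1,0.312,-0.169,0,0,0,26.4,-1,0.312,-0.169,0,0,0,26.4,-1,0.449,-0.669,0.03,0,0,26.4,-1,0.449,-0.669,0.03,0,0,26.4,-1,0.449,-0.669,0.03,0,0,26.4,-1,0.449,-0.669,0.03,0,0,26.4,-1]
}}

```text
clock: 1.3
position: [0.4081, -0.1499, 0.2188]
tcp_rot: [3.142, 0.0, -0.237]
force: [1.5, 0.2, -0.5]
finger_gap: 0.0878
finger_force: 0.0
```

```bash
python3 d.py 0.422,0.168,0.12,-13.5
```

```text
t 1.3 [ 0.4081 -0.1499  0.2188] [ 1.800e+02  2.000e-02 -1.358e+01] F [ 1.5  0.2 -0.5] gap 0.0878 0.0
0.422,0.168,0.12,-13.5 [-0.0611 -0.3123  0.0988] [ 0.    0.02 -0.08]
```

Request:
{"op": "play_rows", "data": {
  "steps": [-0.061,-0.312,0.02,0,0,0,-1,-0.061,-0.312,0.02,0,0,0,-1,-0.061,-0.312,0.02,0,0,0,-1,-0.061,-0.312,0.02,0,0,0,-1,-0.061,-0.312,0.02,0,0,0,-1,-0.061,-0.312,0.02,0,0,0,-1,-0.061,-0.312,0.02,0,0,0,-1,-0.061,-0.312,0.099,0,0,0,-1,-0.061,-0.312,0.099,0,0,0,-1,-0.061,-0.312,0.099,0,0,0,-1,-0.061,-0.312,0.099,0,0,0,-1]
}}

```text
clock: 2.4
position: [0.4222, 0.166, 0.1202]
tcp_rot: [3.141, 0.001, -0.236]
force: [-0.6, 0.6, 1.1]
finger_gap: 0.0878
finger_force: 0.0
```

```bash
python3 d.py 0.422,0.168,0.037,-13.5; python3 - <<'E'
from workcell import *
import cv2,numpy as np
I=[]
for n,(x,y) in(("side",(335,195)),("top",(350,205))):
    g=get_image(n);np.savez(f"{n}1.npz",**g); I.append(cv2.resize(g["color"][y-40:y+40,x-40:x+40],(400,400),interpolation=cv2.INTER_CUBIC))
cv2.imwrite("pics/a1.png",np.hstack(I))
E
```

```text
t 2.4 [0.4222 0.166  0.1202] [ 1.7996e+02  8.0000e-02 -1.3550e+01] F [-0.6  0.6  1.1] gap 0.0878 0.0
0.422,0.168,0.037,-13.5 [-0.0006 -0.002   0.0832] [ 0.04  0.08 -0.05]
```

View pics/a1.png

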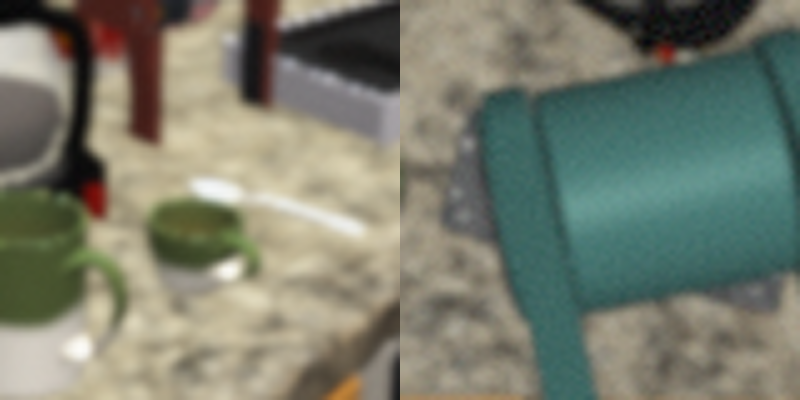

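The side view shows the open fingers straddling the cup, with tips at about (324,183) and (347,176) in the full image. The top view is hidden by the arm. I'll descend and close.

Request:
{"op": "play_rows", "data": {
  "steps": [0,-0.002,0.04,0,0,0,-1,0,-0.002,0.07,0,0,0,-1,0,-0.002,0.083,0,0,0,-1,0,-0.002,0.083,0,0,0,-1,0,-0.002,0.083,0,0,0,1,0,-0.002,0.083,0,0,0,1,0,-0.002,0.083,0,0,0,1,0,-0.002,0.083,0,0,0,1,0,-0.002,0.083,0,0,0,1,0,-0.002,0.083,0,0,0,1],
  "newtons": 20
}}

```text
clock: 3.5
position: [0.4236, 0.1684, 0.0381]
tcp_rot: [-3.141, -0.002, -0.236]
force: [-0.9, -1.3, 8.7]
finger_gap: 0.0619
finger_force: 20.0
```

Request:
{"op": "play_rows", "data": {
  "steps": [0,0,-0.01,0,0,0,1,0,0,-0.03,0,0,0,1,0,0,-0.06,0,0,0,1,0,0,-0.09,0,0,0,1,0,0,-0.12,0,0,0,1,0,0,-0.14,0,0,0,1,0,0,-0.14,0,0,0,1,0,0,-0.14,0,0,0,1]
}}

```text
clock: 4.3
position: [0.4226, 0.1685, 0.1773]
tcp_rot: [-3.141, -0.001, -0.236]
force: [0.4, 0.3, -0.9]
finger_gap: 0.0617
finger_force: 20.0
```

```bash
python3 d.py 0.43,-0.02,0.178,-15 0.495,-0.205,0.178,-16.4;  python3 - <<'E'
from workcell import *
import cv2,numpy as np
from h import *
g=get_image("side");np.savez("side2.npz",**g); p=proj(g,observe()["position"]); x,y=p.astype(int);print(p)
cv2.imwrite("pics/a2.png",cv2.resize(g["color"][y-40:y+40,x-40:x+40],(560,560),interpolation=cv2.INTER_CUBIC))
E
```

```text
t 4.3 [0.4226 0.1685 0.1773] [-1.7997e+02 -4.0000e-02 -1.3520e+01] F [ 0.4  0.3 -0.9] gap 0.0617 20.0
0.43,-0.02,0.178,-15 [ 0.0512  0.1816 -0.0008] [-0.03 -0.04  1.48]
0.495,-0.205,0.178,-16.4 [ 0.1577  0.3463 -0.0008] [-0.03 -0.04  2.88]
[335.29725776 159.30364199]
```

View pics/a2.png

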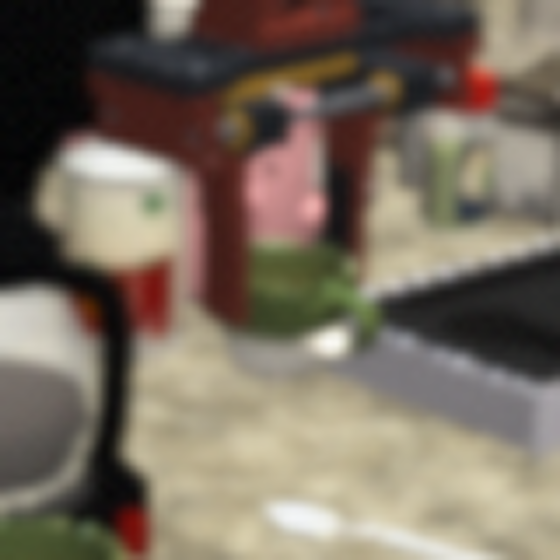

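The side view shows the cup hanging upright between the fingers, with the handle to the right (about (339,164) in the full image). I'll carry it over the pocket.

Request:
{"op": "play_rows", "data": {
  "steps": [0.006,0.02,0,0,0,0,1,0.015,0.055,0,0,0,0,1,0.026,0.095,0,0,0,1,1,0.037,0.135,0,0,0,1,1,0.047,0.175,0,0,0,1.5,1,0.058,0.215,0,0,0,2,1,0.075,0.25,0,0,0,2.5,1,0.1,0.28,0,0,0,2.9,1,0.125,0.31,0,0,0,2.9,1,0.147,0.335,0,0,0,2.9,1,0.158,0.346,0,0,0,2.9,1,0.158,0.346,0,0,0,2.9,1]
}}

```text
clock: 5.55
position: [0.4958, -0.2059, 0.1757]
tcp_rot: [-3.141, 0.002, -0.288]
force: [-1.1, -0.6, -1.1]
finger_gap: 0.0618
finger_force: 20.0
```

Request:
{"op": "play_rows", "data": {
  "steps": [0,0,0.03,0,0,0,1,0,0,0.06,0,0,0,1,0,0,0.085,0,0,0,1,0,0,0.09,0,0,0,1,0,0,0.09,0,0,0,1]
}}

```text
clock: 6.05
position: [0.494, -0.2029, 0.0863]
tcp_rot: [-3.14, 0.004, -0.286]
force: [0.1, 0.6, -0.9]
finger_gap: 0.0616
finger_force: 20.0
```

```bash
python3 d.py 0.495,-0.205,0.047,-16.4;  python3 - <<'E'
from workcell import *
import cv2,numpy as np
from h import *
I=[];q=observe()["position"]
for n in("side","top"):
    g=get_image(n);np.savez(n+"3.npz",**g); p=proj(g,q); x,y=p.astype(int);print(n,p)
    I.append(cv2.resize(g["color"][y-32:y+32,x-32:x+32],(400,400),interpolation=cv2.INTER_CUBIC))
    for X in ([.495,-.205,.035],[.4318,-.1864,.035]): print(proj(g,X))
cv2.imwrite("pics/a3.png",np.hstack(I))
E
```

```text
t 6.05 [ 0.494  -0.2029  0.0863] [-179.93    0.21  -16.37] F [ 0.1  0.6 -0.9] gap 0.0616 20.0
0.495,-0.205,0.047,-16.4 [0.0017 0.0017 0.0393] [-0.07  0.21  0.03]
side [367.55984647 152.65182547]
[366.72794693 164.79603849]
[379.17567915 169.36119776]
top [477.9405907  185.99398018]
[472.02118497 187.24529673]
[466.01010883 207.80952337]
```

View pics/a3.png

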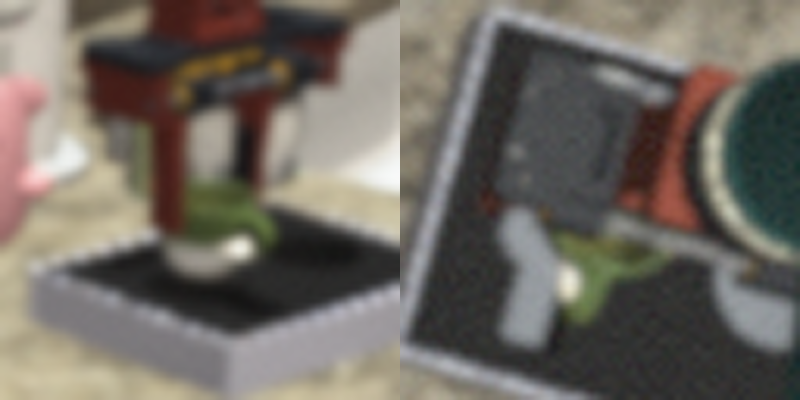

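The side view shows the cup upright just above the insert. In the top view the handle tip is at about (474,205), which lies over the slot line once parallax is allowed for. I'll descend gently.

Request:
{"op": "play_rows", "data": {
  "steps": [0.0015,0.0015,0.004,0,0,0,1,0.0015,0.0015,0.008,0,0,0,1,0.0015,0.0015,0.012,0,0,0,1,0.0015,0.0015,0.016,0,0,0,1,0.0015,0.0015,0.02,0,0,0,1,0.0015,0.0015,0.023,0,0,0,1,0.0015,0.0015,0.026,0,0,0,1]
}}

```text
clock: 6.85
position: [0.4966, -0.2066, 0.0609]
tcp_rot: [-3.141, 0.0, -0.287]
force: [-0.2, 0.1, 0.7]
finger_gap: 0.0617
finger_force: 20.0
```

Request:
{"op": "play_rows", "data": {
  "steps": [-0.0005,-0.001,0.003,0,0,0,1,-0.0005,-0.001,0.006,0,0,0,1,-0.0005,-0.001,0.009,0,0,0,1,-0.0005,-0.001,0.011,0,0,0,1,-0.0005,-0.001,0.013,0,0,0,1,-0.0005,-0.001,0.014,0,0,0,1,-0.0005,-0.001,0.014,0,0,0,1]
}}

```text
clock: 7.55
position: [0.4965, -0.2056, 0.0481]
tcp_rot: [-3.141, -0.0, -0.287]
force: [-1.7, 2.8, 12.3]
finger_gap: 0.0613
finger_force: 20.0
```

Request:
{"op": "play_rows", "data": {
  "steps": [0,0,0.001,0,0,0,1,0,0,0.002,0,0,0,1,0,0,0.002,0,0,0,1]
}}

```text
clock: 7.85
position: [0.4969, -0.2058, 0.0474]
tcp_rot: [3.141, -0.002, -0.286]
force: [-3.9, 5.2, 25.7]
finger_gap: 0.0614
finger_force: 20.0
```

Force rises stiffly at the expected home height. I'll ease off, release, rise and look.

Request:
{"op": "play_rows", "data": {
  "steps": [0,0,-0.002,0,0,0,1,0,0,-0.002,0,0,0,-1,0,0,-0.002,0,0,0,-1,0,0,-0.002,0,0,0,-1,0,0,-0.002,0,0,0,-1,0,0,-0.01,0,0,0,-1,0,0,-0.03,0,0,0,-1,0,0,-0.06,0,0,0,-1,0,0,-0.09,0,0,0,-1,0,0,-0.09,0,0,0,-1]
}}

```text
clock: 8.85
position: [0.499, -0.2072, 0.1393]
tcp_rot: [3.14, -0.007, -0.287]
force: [-0.1, -0.0, 0.1]
finger_gap: 0.0877
finger_force: 0.0
```

```bash
python3 d.py;  python3 - <<'E'
from workcell import *
from h import *
I=[]
for n in("side","top"):
    g=get_image(n);np.savez(n+"4.npz",**g); p=proj(g,[.495,-.205,.058]); x,y=p.astype(int);print(n,p)
    I.append(cv2.resize(g["color"][y-25:y+25,x-25:x+25],(400,400),interpolation=cv2.INTER_CUBIC))
cv2.imwrite("pics/a4.png",np.hstack(I))
g=dict(np.load("side4.npz")); x,y=proj(g,[.495,-.205,.058]).astype(int); w=(x-20,x+22,y-14,y+16)
h=cv2.cvtColor(up(g["color"],*w),cv2.COLOR_BGR2HSV); m=cv2.inRange(h,(25,75,40),(60,255,200))
m=cv2.morphologyEx(m,cv2.MORPH_OPEN,cv2.getStructuringElement(cv2.MORPH_ELLIPSE,(35,35)));b=cv2.boundingRect(big(m))
print("bowl bbox",px(b[:2],w[0],w[2]),np.array(b[2:])/8)
for z in(.058,.063): # predicted rim extents at home / 5 mm proud
    P=np.array([proj(g,[.495+.0315*np.cos(a),-.205+.0315*np.sin(a),z]) for a in np.linspace(0,6.28,90)]); print(z,P.min(0),P.max(0))
E
```

```text
t 8.85 [ 0.499  -0.2072  0.1393] [179.9   -0.42 -16.42] F [-0.1 -0.   0.1] gap 0.0877 0.0
side [367.10314111 159.30495652]
top [474.91917876 186.5531352 ]
bowl bbox [358.1875 157.0625] [17.   10.75]
0.058 [359.10287032 156.75146214] [375.13317481 161.95029503]
0.063 [359.17511631 155.56730443] [375.22529729 160.73013466]
```

View pics/a4.png

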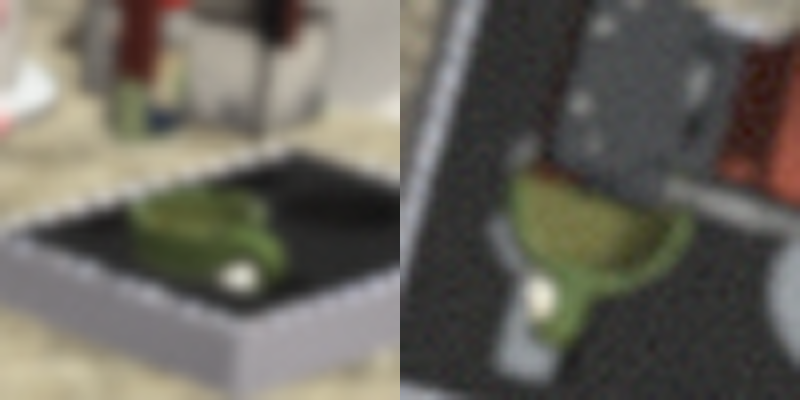

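The side view shows the bowl sunk into the insert with its white band hidden. Its rim top is at row 157.1, against 156.8 predicted for fully home. The top view shows the handle in the slot. I'll press once on the inner floor with closed fingers to make sure.

Request:
{"op": "play_rows", "data": {
  "steps": [0,0,0,0,0,0,1,0,0,0,0,0,0,1,0,0,0,0,0,0,1,0,0,0,0,0,0,1,0,0,0,0,0,0,1,0,0,0,0,0,0,1,0,0,0.03,0,0,0,1,0,0,0.06,0,0,0,1,0,0,0.085,0,0,0,1,0,0,0.1,0,0,0,1,0,0,0.103,0,0,0,1,0,0,0.103,0,0,0,1]
}}

```text
clock: 10.15
position: [0.4961, -0.2055, 0.0319]
tcp_rot: [-3.141, 0.001, -0.287]
force: [0.7, 0.7, -0.6]
finger_gap: 0.0004
finger_force: 0.0
```

Request:
{"op": "play_rows", "data": {
  "steps": [0,0,0.002,0,0,0,1,0,0,0.004,0,0,0,1,0,0,0.006,0,0,0,1,0,0,0.007,0,0,0,1,0,0,0.008,0,0,0,1,0,0,0.008,0,0,0,1]
}}

```text
clock: 10.75
position: [0.4973, -0.2059, 0.0259]
tcp_rot: [3.141, -0.002, -0.287]
force: [-1.8, 2.6, 16.8]
finger_gap: 0.0002
finger_force: 7.0
```

The fingertips stop at z = 0.018, which is pocket floor plus 8 mm, with 17 N applied: the cup is fully home. I'll retreat and check.

Request:
{"op": "play_rows", "data": {
  "steps": [0,0,-0.01,0,0,0,1,0,0,-0.04,0,0,0,1,0,0,-0.08,0,0,0,1,0,0,-0.12,0,0,0,1,0,0,-0.16,0,0,0,1,0,0,-0.2,0,0,0,1,0,0.05,-0.2,0,0,0,1,0,0.1,-0.2,0,0,0,1,0,0.15,-0.2,0,0,0,1,0,0.2,-0.2,0,0,0,1,0,0.2,-0.2,0,0,0,1,0,0.2,-0.2,0,0,0,1]
}}

```text
clock: 11.95
position: [0.4392, -0.3981, 0.2241]
tcp_rot: [-3.141, 0.0, -0.289]
force: [-0.4, 0.5, 0.0]
finger_gap: 0.0003
finger_force: 0.0
```

```bash
python3 d.py;  python3 - <<'E'
from workcell import *
from h import *
I=[]
for n in("side","top"):
    g=get_image(n); p=proj(g,[.48,-.1,.058]); x,y=p.astype(int)
    I.append(cv2.resize(g["color"][y-80:y+80,x-80:x+80],(400,400),interpolation=cv2.INTER_CUBIC))
cv2.imwrite("pics/a5.png",np.hstack(I))
E
```

```text
t 11.95 [ 0.4392 -0.3981  0.2241] [-1.7996e+02  1.0000e-02 -1.6570e+01] F [-0.4  0.5  0. ] gap 0.0003 0.0
```

View pics/a5.png

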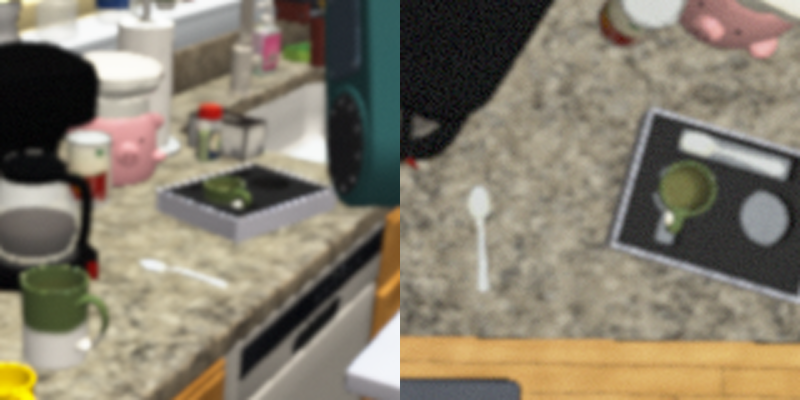

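The top view shows the cup seated in the slotted pocket (crop (687,188)) with its handle in the slot. The side view shows the mug still standing where it was, and the arm clear. I'll hand it in.

```bash
python3 -c "
from workcell import *
print(sign_off())"
```

```text
the job is handed in; nothing more can be done
None
```

The espresso cup stands fully home in the slotted pocket with its handle in the slot, the big mug was left standing where it was, and the job was handed in with the arm clear at about 12 s.

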